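# Jack up the shaker deck to see its drip tray

## Task

Lift the steel canister by its handle off the shaker's deck and set it down, not dropped, upright on the green mat. Then stand the red lever jack on the bench in front of the shaker with its saddle centred under the red mark on the yellow lift lug, and press the jack's handle right down so that the saddle raises the deck; do not lift the deck with the gripper itself. Finish while still holding the handle down with the gripper, and leave the beaker, the amber bottle and the tube rack alone.

Things in the scene. Friction and masses are not known exactly. Their poses are not given: they have to be found in the camera images.
- shaker: White bench shaker, fixed, housing 180 x 150 x 44 mm, with a hinged aluminium deck above it (205 x 170 mm, top with rubber mat at z = 83 mm). Origin on the bench under its middle; its front, with the yellow lift lug, faces its -x; z up. Deck hinge along y at x = +110, z = 70 mm; deck front edge at x = -95, housing front at x = -72 mm.
- deck (a joint): Hinge of the shaker's deck, rad: 0 = lying flat on its rests, grows as the front rises (at most 0.3). It falls back by its own weight (about 1.4 kg, 6 N at the lift lug). The jack at full stroke raises it to about 0.10.
- lift_point (a point): The marked lift point: on the underside of the yellow lug that juts 50 mm forward from the deck's front edge (lug 44 mm wide, 10 mm thick), straight below the red disc (20 mm across) on the lug's top. Deck flat: at x = -122, y = 0 mm in the shaker's frame and 68 mm above the bench.
- jack: Red lever jack, loose, 0.75 kg. Base 218 x 80 x 10 mm, x = -135 to +83 in its frame; origin on the underside below the tower; z up. Tower 36 mm wide along y, 30 along x; red grip block z = 78 to 115 mm: grip it there from above, across y. Saddle at x = +65, handle runs back to -x. In place its +x is parallel to the shaker's +x; carried under 6 mm up it slides in forward beneath the lug.
- saddle_top (a point): Top centre of the jack's round saddle (34 mm across): x = +65 mm in the jack's frame, 58 mm above the jack's underside at rest. Goes straight up as the handle goes down: 56.7 mm per rad of handle, 34 mm at full stroke, so it meets the lug (at 68 mm) after about 0.18 rad.
- jack_handle (a joint): Lever handle of the jack, rad: 0 = up (sloping 0.4 rad above level), 0.6 = right down at its stop (0.2 rad below level). Springs back up when let go. Its pivot is at x = -6, z = 60 mm in the jack's frame.
- handle_pad (a point): Middle of the upper face of the black pad (42 x 40 x 10 mm) at the handle's end, 116 mm along the lever from the pivot and 5 mm above the lever's centre line. About 109 mm above the bench with the handle up, 42 mm when right down. Press here from above: about 2 N at first, up to 9 N at the bottom under load; this does not tip the jack.
- canister: Closed steel canister with a fixed arched handle, 76 mm across, 82 mm high without the handle, 0.35 kg. Origin at the centre of its underside, z up. The black grip bar of the handle is 14 mm thick and 46 mm long along the canister's x, its centre line 120 mm above the origin, with 30 mm clear under it: pinch it from above, across y. Starts on the deck, underside 83 mm above the bench.
- mat: Green set-down mat, fixed on the bench, 100 x 100 x 3 mm; origin at the centre of its underside.
- beaker: Bystander: glass beaker 77 mm across, 95 mm high, origin at the centre of its underside. Leave alone.
- amber_bottle: Bystander: amber bottle with black cap, 52 mm across, 104 mm high, origin at the centre of its underside. Leave alone.
- rack: Bystander: orange tube rack with capped tubes, 68 x 170 mm, 110 mm high, origin at the centre of its underside. Leave alone.
Things that resemble listed ones, but are neither listed nor needed, are in the scene too. Leave any blue, pink or purple look-alike of the canister alone.

How it is judged:
By the outcome, as a careful person would: the job done as asked, in the order asked, and still so for the second after the job is handed in, while the arm keeps its last pose, push and grip.
It also fails if it takes over 67 s, if anything falls off the work surface, if the arm or the gripper's body presses on something with over 40 N, if the wrist force passes 120 N, or if a joint passes its speed limit or range.

## Robot

A 6-joint arm with a two-finger parallel gripper is mounted at the origin on a cart in front of the work surface, level with it; the furniture and walls round the work are solid. World frame = base frame: x ahead of the robot, y to its left, z up, the work surface at z = 0. Lengths are in m, angles in rad, forces in N, time in s.
With the tool pointing down it reaches from about 0.375 to 0.925 m from the base axis. Payload 5.7 kg.
Tool frame: the origin (TCP) lies on the centre line of the jaws, within the pads' length; the fingertips stand 22 mm ahead of it and the grasp point (between the pads) lies 3 mm ahead of it (robot.tip_reach is the distance from the TCP to the fingertips, in m); z points along the fingers, y is the line along which they close (so a half turn about z gives the same grasp; the last joint's range is limited). The gripper opens to 88 mm and grips with 3 to 60 N. Pads are 20 mm wide; open, the fingers measure 115 mm over their backs; the gripper's body (75 mm by 178 mm) begins 61 mm behind the grasp point.
Start: joints at [1.022, 0.359, 1.51, -0, 1.272, -0.115], TCP at [0.252, 0.544, 0.245] pointing down, gripper open.
Joint ranges: [-2.97, 2.97], [-1.01, 2.36], [0.21, 2.38], [-0.96, 4.11], [0.2, 2.71], [-2.98, 2.98]. Speed limits (rad/s): [2.39, 2.39, 3.14, 3.14, 3.14, 3.14].

## Interface

Orientations are given as a rotation vector (axis times angle).
In Python, from rig import robot gives the robot as it stands.
- The arm moves only by the shell command python3 -m pendant 'ROWS' [OPENING] [FORCE]. ROWS is JSON, a list that holds one entry, the list of rows, each a list of 4 numbers: the shift along the tool's x, y, z in m, then the turn about the tool's z in rad. In form: [[[x, y, z, turn], ...]]. A call has 1 to 5 rows; each row is the pose to reach, as a shift and turn from the pose commanded when the call began, along the tool's axes at that moment; what a row does not reach only later rows make up. A row lasts 1/8 s, in which the tool goes at most 62.5 mm and 10.7 degrees, less where a joint would pass 70% of its speed; a pose out of reach is approached as far as the arm can. A call with a gripper value outside its range is refused whole. OPENING is the closure in counts, from 0 (fully open) to 255 (shut), set as the call begins (- or left out, the last holds). The fingers move at their own pace and stop on an object; FORCE is the grip in N (left out, the last holds). Time passes only in rows, so rows that repeat a pose let the fingers close. It gives the time, the measured TCP pose, the force, the opening and the grip force at its end, in the units of the state.
- robot.get_obs(): the state, without advancing time (a new reading comes with each control period).
- robot.get_image(name): name is "scene" or "side" or "wrist"; returns (picture, depth): 400x640x3 uint8, red, green, blue; 400x640 float32, m along the optical axis (not along the pixel's ray), 0 where there is no reading.
- robot.camera_info(name): a dict with "intrinsics" (3x3 intrinsics, pixels), "distortion" ([k1, k2, p1, p2, k3] as OpenCV has them; the pictures are not rectified), "eye" and "orientation" of the camera in the world; the wrist camera has in their place "hand_eye" (4x4, takes a point from camera to tool coordinates, whose origin is the TCP and whose axes are the flange's). Camera axes: x right, y down, z forward; pixel columns grow to the right and rows downward; lengths in m; the calibration is good to about 2 mm. A picture is of the moment at which its call begins: read the wrist's pose just before it. camera_info takes no time and is no camera call.
- robot.hand_in(): hands the job in; it is judged then, once.
The state is a dict: "t": time; "joint_positions": joint angles; "qvel": joint speeds; "effort": joint torques, N m; "tcp_pos": TCP position; "orientation": TCP orientation; "contact_force": force on the tool from outside, world axes, zero at the start; "torque": the same for the moment, N m; "opening": opening from 0.0 (shut) to 1.0 (fully open); "finger_force": force on a finger pad.
Only numpy, scipy, OpenCV 4.12 (cv2) and the standard library are available. Lean on these libraries where they do the work, as an engineer would, in place of code of your own. Each camera call takes 0.05 s, during which the arm holds its last target. There are 200 camera calls.

## Working session

There is one attempt and no reset: what is moved stays moved. The work goes in short steps, Python scripts to look and compute and a shell command to move; the robot and the scene stay as the last step left them, time stands still between calls to the robot, and variables do not carry over. Pictures are saved under pics/ and viewed, at most 11 in all, crops included, and the job is handed in when it is done.

```bash
mkdir -p pics; cat > h.py <<'E'
import numpy as np, cv2
from scipy.spatial.transform import Rotation as R
from rig import robot
def cam(name,obs=None):
    c=robot.camera_info(name); K=np.array(c["intrinsics"]); D=np.array(c["distortion"])
    if name=="wrist":
        o=obs; T=np.eye(4); T[:3,:3]=R.from_rotvec(o["orientation"]).as_matrix(); T[:3,3]=o["tcp_pos"]
        T=T@np.array(c["hand_eye"]); return K,D,T[:3,:3],T[:3,3]
    q=np.array(c["orientation"]); M=R.from_rotvec(q).as_matrix() if q.size==3 else q
    return K,D,M,np.array(c["eye"])
def points(cm,depth):
    K,D,M,e=cm; h,w=depth.shape
    u,v=np.meshgrid(np.arange(w),np.arange(h))
    n=cv2.undistortPoints(np.stack([u,v],-1).reshape(-1,1,2).astype(float),K,D).reshape(h,w,2)
    P=np.dstack([n,np.ones((h,w))])*depth[...,None]
    return P@M.T+e
def grab(name,tag):
    o=robot.get_obs(); im,d=robot.get_image(name); cm=cam(name,o)
    cv2.imwrite(f"pics/{tag}.png",im[...,::-1]); np.savez(f"{tag}.npz",im=im,d=d,P=points(cm,d))
    return im,d,points(cm,d)
def plane(name_or_cm,uv,z):
    K,D,M,e=name_or_cm
    n=cv2.undistortPoints(np.array(uv,float).reshape(-1,1,2),K,D).reshape(-1,2)
    r=np.c_[n,np.ones(len(n))]@M.T
    return e+r*((z-e[2])/r[:,2])[:,None]
E
python3 - <<'E'
from h import *
print(robot.get_obs()); print(robot.camera_info("scene")); 
for n in("scene","side"): grab(n,n+"0")
E
```

```text
{'t': 0.0, 'joint_positions': array([ 1.02190655e+00,  3.59472324e-01,  1.51142496e+00, -1.26502780e-05,
        1.27250359e+00, -1.15092446e-01]), 'qvel': array([ 0.00040047, -0.00137611, -0.00142188,  0.00031288,  0.00046485,
       -0.00061492]), 'effort': array([-2.97267525e-04, -5.15354133e+01, -2.70732504e+01,  6.75245910e-02,
        3.49608168e-02, -1.46958596e-04]), 'tcp_pos': array([0.25185652, 0.54386344, 0.24383186]), 'orientation': array([-6.75946660e-01, -3.06741951e+00,  2.69094972e-03]), 'contact_force': array([-0.36505148, -0.01557207,  0.41085897]), 'torque': array([-0.01971023,  0.03948316, -0.01831858]), 'finger_force': 0.0, 'opening': 1.0011656228204255}
{'intrinsics': array([[403.13705784,   0.        , 316.00985882],
       [  0.        , 403.13705784, 199.78307504],
       [  0.        ,   0.        ,   1.        ]]), 'distortion': array([0.01126052, 0.        , 0.        , 0.        , 0.        ]), 'eye': array([-0.07287356, -0.56335019,  0.74691066]), 'orientation': array([-2.04414719,  0.94754657, -0.45828274])}
```

View pics/scene0.png

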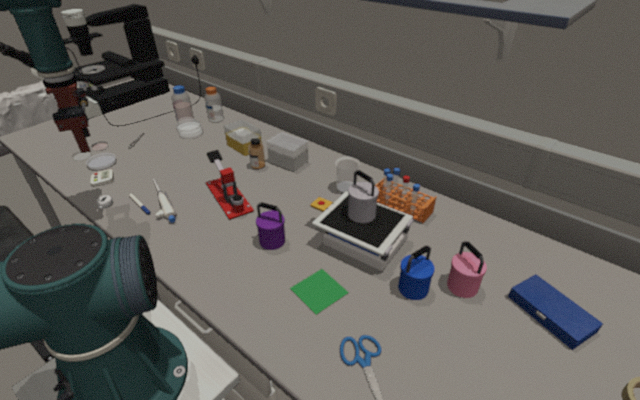

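View pics/side0.png

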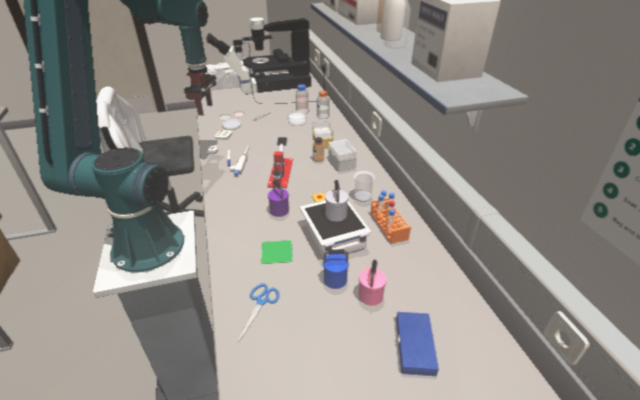

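The scene view shows these canister candidates: steel at (363,203), on the deck; purple at (270,228); blue at (416,275); pink at (466,270). The grey one on the deck fits the description. The jack is at (230,190), the lug at (321,204) and the mat at (320,290). I'll measure them and confirm the canister with a crop.

```bash
python3 - <<'E'
from h import *
for n in("scene0","side0"):
    f=np.load(n+".npz"); im,P=f["im"],f["P"]; hsv=cv2.cvtColor(im,cv2.COLOR_RGB2HSV)
    def rep(nm,lo,hi,zr,xy=None):
        m=cv2.inRange(hsv,lo,hi)>0; m&=(P[...,2]>zr[0])&(P[...,2]<zr[1])&(f["d"]>0)&(P[...,0]>.2)&(P[...,0]<1.1)
        k,l,s,c=cv2.connectedComponentsWithStats(m.astype(np.uint8))
        for i in range(1,k):
            if s[i,4]<12: continue
            Q=P[l==i]; r=cv2.minAreaRect(Q[:,:2].astype(np.float32)*1000)
            print(n,nm,s[i],np.round(Q.mean(0),3),"rect",np.round(r[0]),np.round(r[1]),round(r[2]),"z",np.round(np.percentile(Q[:,2],[5,95]),3))
    rep("mat",(45,100,60),(75,255,255),(-.02,.03))
    rep("lug",(18,120,120),(35,255,255),(.06,.1))
    rep("redbase",(0,150,80),(8,255,255),(0.0,.03)); 
    rep("redgrip",(0,150,80),(8,255,255),(0.06,.13))
    rep("deckdark",(0,0,0),(180,255,50),(.076,.092))
    rep("bar",(0,0,0),(180,255,60),(.19,.22))
    rep("pad",(0,0,0),(180,255,60),(.095,.115))
s=cv2.imread("pics/scene0.png")[140:260,170:430]; cv2.imwrite("pics/crop0.png",cv2.resize(s,None,fx=3,fy=3,interpolation=cv2.INTER_CUBIC))
E
```

```text
scene0 mat [ 291  270   57   44 1312] [ 0.407 -0.148  0.003] rect [ 409. -147.] [99. 98.] 80 z [0.001 0.005]
scene0 lug [311 197  21  14 131] [0.595 0.003 0.077] rect [598.   4.] [43. 46.] 3 z [0.074 0.079]
scene0 redbase [207 179  46  40 466] [0.492 0.292 0.009] rect [512. 309.] [213.  77.] 71 z [0.005 0.013]
scene0 redbase [226 186   8   9  47] [0.531 0.327 0.01 ] rect [529. 325.] [60. 18.] 59 z [0.007 0.018]
scene0 redbase [237 189   4   6  13] [0.545 0.302 0.009] rect [545. 302.] [29.  7.] 66 z [0.007 0.01 ]
scene0 redgrip [221 168  13  15 125] [0.502 0.28  0.104] rect [503. 287.] [26. 32.] 78 z [0.084 0.115]
scene0 redgrip [403 175   7   7  28] [ 0.813 -0.13   0.107] rect [ 814. -130.] [20. 15.] 74 z [0.102 0.11 ]
scene0 deckdark [140  73  24   9  77] [0.827 1.221 0.085] rect [ 825. 1223.] [ 22. 109.] 86 z [0.077 0.091]
scene0 deckdark [95 90 10  5 15] [0.582 1.226 0.086] rect [ 585. 1226.] [47. 14.] 15 z [0.084 0.088]
scene0 deckdark [ 322  197   81   50 1626] [ 0.596 -0.137  0.083] rect [ 610. -124.] [145. 165.] 6 z [0.081 0.085]
scene0 bar [129  46  29  11 192] [0.822 1.229 0
[... 1082 characters left out ...]
2 241  30  22 592] [ 0.409 -0.147  0.003] rect [ 409. -146.] [101.  95.] 81 z [-0.     0.006]
side0 lug [312 193  13   9  60] [0.595 0.006 0.078] rect [598.   8.] [45. 43.] 16 z [0.073 0.081]
side0 redbase [281 159  10  28 137] [0.536 0.303 0.01 ] rect [536. 301.] [216.  29.] 74 z [0.007 0.014]
side0 redgrip [275 152   7   4  24] [0.505 0.284 0.114] rect [507. 286.] [18. 24.] 77 z [0.111 0.117]
side0 bar [293  50  16   8  87] [0.829 1.223 0.206] rect [ 830. 1224.] [43. 89.] 78 z [0.191 0.219]
side0 bar [275  52  14  10  46] [0.706 1.203 0.198] rect [ 701. 1236.] [ 50. 176.] 11 z [0.191 0.204]
side0 pad [289  69  20   5  65] [0.816 1.223 0.106] rect [ 815. 1224.] [115.  34.] 2 z [0.096 0.114]
```

View pics/crop0.png

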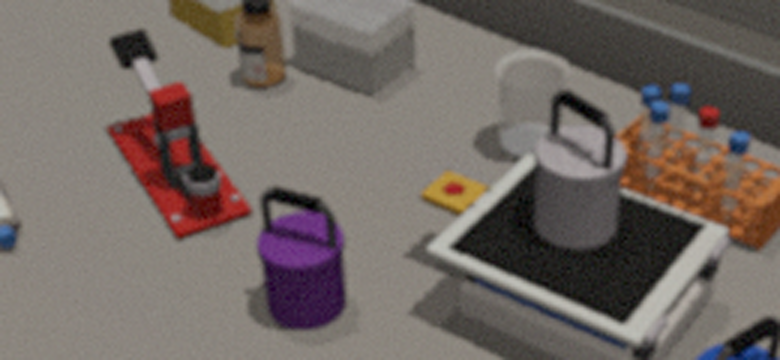

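The crop confirms it: the grey steel canister, black arched handle, on the deck at crop (580,190). The other canisters are coloured. The red jack, with its saddle, tower and black pad, is at the left, and the lug with its red disc is at crop (455,190). Next I'll plan the move to a view over the jack and then the canister.

```bash
cat >> h.py <<'E'
def toolyaw(o):
    M=R.from_rotvec(o["orientation"]).as_matrix(); return np.arctan2(M[1,0],M[0,0])
def plan(pos,yawdeg,o=None,sym=True,pos0=None,yaw0=None):
    """shift in tool axes and turn to reach TCP pos with tool x at yawdeg (vertical tool)"""
    o=o or robot.get_obs(); p0=o["tcp_pos"] if pos0 is None else np.array(pos0)
    y0=toolyaw(o) if yaw0 is None else np.radians(yaw0)
    X=np.array([np.cos(y0),np.sin(y0),0]); Y=np.array([np.sin(y0),-np.cos(y0),0])
    d=np.array(pos)-p0; t=-(np.radians(yawdeg)-y0); per=np.pi if sym else 2*np.pi
    t=(t+per/2)%per-per/2
    return np.round([d@X,d@Y,-d[2],t],4)
E
python3 - <<'E'
from h import *
f=np.load("scene0.npz"); im,P=f["im"],f["P"]; hsv=cv2.cvtColor(im,cv2.COLOR_RGB2HSV)
m=(hsv[...,2]<60)&(P[...,2]>.185)&(P[...,2]<.225)&(abs(P[...,0]-.62)<.06)&(abs(P[...,1]+.112)<.06)
Q=P[m][:,:2]; w,V=np.linalg.eigh(np.cov(Q.T)); v=V[:,1]; print("bar",Q.mean(0),np.degrees(np.arctan2(v[1],v[0])),np.sqrt(w))
m=(hsv[...,0]>125)&(hsv[...,0]<155)&(hsv[...,1]>100)&(P[...,2]>.01)&(P[...,0]<.7)
Q=P[m]; print("purple",Q.min(0),Q.max(0))
c=robot.camera_info("wrist"); print(c["hand_eye"],c["intrinsics"])
o=robot.get_obs(); y=np.degrees(toolyaw(o)); print("yaw",y)
print(plan([.50,.27,.36],y)); 
print(plan([.61,-.07,.38],y,pos0=[.5,.27,.36]))
E
```

```text
bar [ 0.62005095 -0.11191596] 78.24980193923668 [0.0018619  0.01928493]
purple [-0.09303446 -0.56335019  0.01014467] [0.69768203 1.28519576 0.74691066]
[[ 1.07694674e-04 -9.55277273e-01 -2.95711550e-01  8.12324071e-02]
 [ 9.99999816e-01  2.79248923e-04 -5.37907618e-04 -1.11058903e-04]
 [ 5.96428054e-04 -2.95711438e-01  9.55277127e-01 -1.39391564e-01]
 [ 0.00000000e+00  0.00000000e+00  0.00000000e+00  1.00000000e+00]] [[356.95880894   0.         312.69404553]
 [  0.         356.95880894 194.91463851]
 [  0.           0.           1.        ]]
yaw 155.14337240255333
[-0.3403 -0.1443 -0.1161  0.    ]
[-0.2427 -0.2623 -0.02    0.    ]
```

```bash
python3 -m pendant '[[[-0.05,-0.02,-0.02,0],[-0.1,-0.04,-0.04,0],[-0.15,-0.065,-0.06,0],[-0.2,-0.085,-0.08,0],[-0.25,-0.106,-0.1,0]]]'
python3 -m pendant '[[[-0.05,-0.02,-0.01,0],[-0.09,-0.038,-0.016,0],[-0.09,-0.038,-0.016,0],[-0.09,-0.038,-0.016,0]]]'
python3 - <<'E'
from h import *
grab("wrist","w1"); o=robot.get_obs(); print(o["tcp_pos"],np.degrees(toolyaw(o)))
print(plan([.61,-.10,.35],78,sym=True))
E
```

```text
t: 0.72
tcp_pos: [0.4352, 0.3416, 0.345]
orientation: [-0.676, -3.068, 0.001]
contact_force: [0.8, 0.7, -0.1]
opening: 1.0
finger_force: 0.0
t: 1.23
tcp_pos: [0.4995, 0.271, 0.3601]
orientation: [-0.676, -3.066, 0.0]
contact_force: [-0.7, -0.8, -0.1]
opening: 1.0
finger_force: 0.0
[0.49914781 0.27145457 0.36008058] 155.17814521114875
[-0.2565 -0.2906  0.0101  1.347 ]
```

View pics/w1.png

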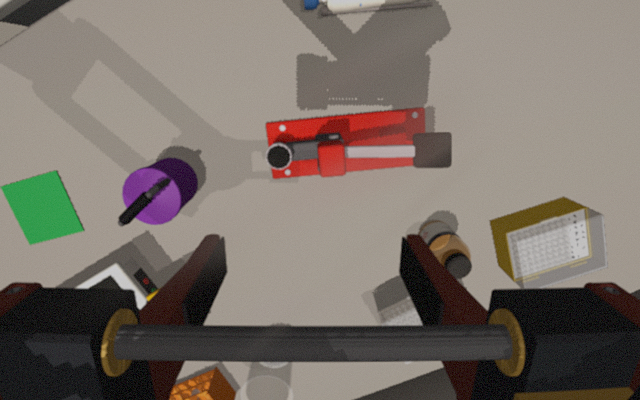

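The wrist view shows the jack clearly: base (267–427, 108–178), saddle (279,156), pad (432,150). The purple canister is at (160,190) and the bottle at (445,245). I'll measure the jack here and move on to the canister.

```bash
python3 - <<'E'
from h import *
f=np.load("w1.npz"); im,P=f["im"],f["P"]; hsv=cv2.cvtColor(im,cv2.COLOR_RGB2HSV)
red=(hsv[...,1]>150)&((hsv[...,0]<8)|(hsv[...,0]>172)); box=np.zeros_like(red); box[90:200,240:470]=1
for nm,z0,z1 in(("base",.004,.016),("grip",.105,.125)):
    Q=P[red&box&(P[...,2]>z0)&(P[...,2]<z1)]; print(nm,len(Q),cv2.minAreaRect((Q[:,:2]*1000).astype(np.float32)),np.median(Q[:,2]))
pur=(hsv[...,0]>125)&(hsv[...,0]<155)&(hsv[...,1]>100)&(P[...,2]>.07)&(P[...,2]<.09); Q=P[pur]; print("purple",np.percentile(Q,[1,99],axis=0))
E
python3 -m pendant '[[[-0.043,-0.045,0,0.185],[-0.086,-0.09,0,0.37],[-0.129,-0.135,0,0.555],[-0.172,-0.18,0,0.74],[-0.2,-0.22,0,0.92]]]'
python3 - <<'E'
from h import *
print(plan([.61,-.10,.35],78))
E
```

```text
base 4614 ((514.412109375, 313.08331298828125), (212.6143798828125, 78.16531372070312), 70.84992218017578) 0.00928946908215858
grip 820 ((505.81365966796875, 290.2947998046875), (29.954572677612305, 35.119895935058594), 70.98760223388672) 0.11387684567882203
purple [[0.42548241 0.03249325 0.07114775]
 [0.4948871  0.10131606 0.08241459]]
t: 1.9
tcp_pos: [0.5894, -0.0134, 0.3602]
orientation: [-1.973, -2.444, 0.0]
contact_force: [0.1, -0.2, -0.8]
opening: 1.002
finger_force: 0.0
[-0.089   0.0018  0.0102  0.4218]
```

```bash
python3 -m pendant '[[[-0.04,0,0.005,0.18],[-0.08,0.002,0.01,0.36],[-0.089,0.002,0.01,0.422],[-0.089,0.002,0.01,0.422]]]'
python3 - <<'E'
from h import *
im,d,P=grab("wrist","w2"); hsv=cv2.cvtColor(im,cv2.COLOR_RGB2HSV); o=robot.get_obs(); print(o["tcp_pos"])
near=(abs(P[...,0]-.62)<.08)&(abs(P[...,1]+.112)<.08)
Q=P[near&(hsv[...,2]<80)&(P[...,2]>.195)&(P[...,2]<.225)]; print("bar",len(Q),cv2.minAreaRect((Q[:,:2]*1000).astype(np.float32)),np.percentile(Q[:,2],[5,50,95]))
Q=P[near&(P[...,2]>.155)&(P[...,2]<.175)]; print("lid",len(Q),cv2.minEnclosingCircle((Q[:,:2]*1000).astype(np.float32)),np.median(Q[:,2]))
yel=cv2.inRange(hsv,(18,120,80),(35,255,255))>0
Q=P[yel&(P[...,2]>.06)&(P[...,2]<.09)]; print("lug",len(Q),cv2.minAreaRect((Q[:,:2]*1000).astype(np.float32)))
E
```

```text
t: 2.4
tcp_pos: [0.6101, -0.0985, 0.3501]
orientation: [-2.435, -1.983, 0.001]
contact_force: [-0.5, 1.0, -0.6]
opening: 1.001
finger_force: 0.0
[ 0.6100761  -0.09795815  0.35030232]
bar 445 ((624.1226196289062, -110.04493713378906), (70.9671630859375, 12.022249221801758), 79.7336654663086) [0.1972323  0.20732336 0.20946444]
lid 3674 ((624.5157470703125, -110.30339813232422), 37.81755447387695) 0.1617503672613353
lug 1573 ((600.2450561523438, 4.22825813293457), (43.32644271850586, 49.82636642456055), 6.036139488220215)
```

View pics/w2.png

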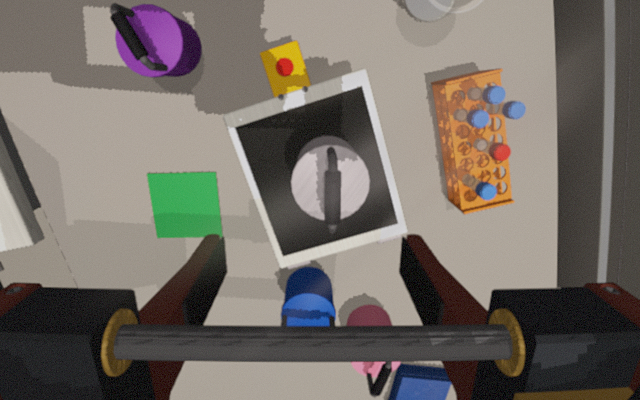

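The wrist view shows the steel canister on the deck at (330,180), its bar running 130–230 vertically. The lug disc is at (285,67) and the mat at (185,205). Computing the grasp shift, plus the shaker pose from this same picture.

```bash
python3 - <<'E'
from h import *
f=np.load("w2.npz"); im,P=f["im"],f["P"]; hsv=cv2.cvtColor(im,cv2.COLOR_RGB2HSV)
red=(hsv[...,1]>150)&((hsv[...,0]<8)|(hsv[...,0]>172)); red[:40]=0; red[95:]=0; red[:,:255]=0; red[:,320:]=0
Q=P[red]; print("disc",len(Q),Q.mean(0))
Q=P[(P[...,2]>.076)&(P[...,2]<.09)&(abs(P[...,0]-.61)<.13)&(P[...,1]<-.018)&(P[...,1]>-.25)]
print("deck",cv2.minAreaRect((Q[:,:2]*1000).astype(np.float32)),np.median(Q[:,2]))
Q=P[cv2.inRange(hsv,(45,100,60),(75,255,255))>0]; print("mat",cv2.minAreaRect((Q[:,:2]*1000).astype(np.float32)))
print(plan([.6243,-.1102,.206],79.7)); print(plan([.408,-.147,.22],79.7,pos0=[.6243,-.1102,.24],yaw0=79.7))
E
```

```text
disc 222 [0.59999001 0.00611238 0.07992654]
deck ((612.7578735351562, -122.15753936767578), (170.5811767578125, 212.95199584960938), 5.864137649536133) 0.08183218427744299
mat ((496.2838134765625, -122.00454711914062), (307.00604248046875, 129.31861877441406), 15.406989097595215)
[-0.0091  0.0164  0.1443 -0.0227]
[-0.0749 -0.2062  0.02    0.    ]
```

```bash
python3 -m pendant '[[[-0.009,0.0165,0.04,-0.023],[-0.009,0.0165,0.08,-0.023],[-0.009,0.0165,0.12,-0.023],[-0.009,0.0165,0.144,-0.023],[-0.009,0.0165,0.144,-0.023]]]'
python3 -m pendant '[[[0,0,0,0],[0,0,0,0],[0,0,0,0],[0,0,0,0],[0,0,0,0]]]' 255 40
python3 -m pendant '[[[0,0,0,0],[0,0,0,0],[0,0,-0.01,0],[0,0,-0.025,0],[0,0,-0.04,0]]]'
```

```text
t: 3.08
tcp_pos: [0.623, -0.1094, 0.2048]
orientation: [-2.408, -2.011, 0.004]
contact_force: [0.4, 0.2, 0.7]
opening: 1.001
finger_force: 0.0
t: 3.7
tcp_pos: [0.6246, -0.1116, 0.2069]
orientation: [2.414, 2.01, 0.0]
contact_force: [0.5, 0.1, 0.5]
opening: 0.473
finger_force: 0.0
t: 4.32
tcp_pos: [0.6246, -0.1115, 0.2478]
orientation: [2.414, 2.01, -0.0]
contact_force: [0.9, 0.2, -2.9]
opening: 0.142
finger_force: 40.0
```

```bash
python3 -m pendant '[[[-0.01,-0.03,0,0],[-0.025,-0.08,0,0],[-0.045,-0.13,0,0],[-0.065,-0.18,0,0],[-0.075,-0.205,0,0]]]'
python3 -m pendant '[[[0,0,0.02,0],[0,0,0.04,0],[0,0,0.06,0],[0,0,0.075,0],[0,0,0.075,0]]]'
python3 - <<'E'
from h import *
im,d,P=grab("scene","s1"); o=robot.get_obs(); print(o["tcp_pos"]); 
cv2.imwrite("pics/s1c.png",cv2.resize(cv2.imread("pics/s1.png")[150:350,180:460],None,fx=2.5,fy=2.5))
x,y,z=o["tcp_pos"]; n=(abs(P[...,0]-x)<.06)&(abs(P[...,1]-y)<.06)&(P[...,2]<.15)&(P[...,2]>.006)
print(np.percentile(P[n][:,2],[0.5,2,98,99.5]))
print(plan([.408,-.147,.126],np.degrees(toolyaw(o))))
E
```

```text
t: 4.95
tcp_pos: [0.4067, -0.148, 0.2474]
orientation: [-2.415, -2.009, 0.001]
contact_force: [0.9, 0.4, -3.6]
opening: 0.151
finger_force: 40.0
t: 5.58
tcp_pos: [0.4091, -0.148, 0.1717]
orientation: [-2.413, -2.01, 0.001]
contact_force: [-0.1, -0.2, -2.7]
opening: 0.15
finger_force: 40.0
[ 0.40962176 -0.1482968   0.17226618]
[0.04219529 0.04517152 0.13690202 0.14569459]
[ 0.001  -0.0018  0.0463  0.    ]
```

View pics/s1c.png

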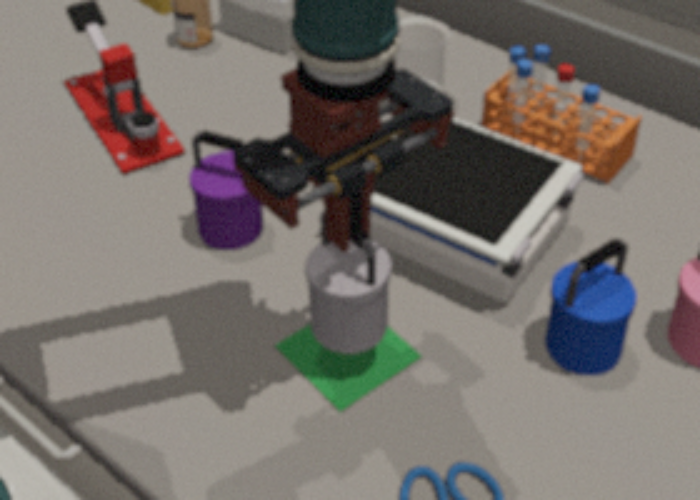

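The canister hangs upright above the mat at (348,300) in the crop, with its base about 43 mm up. I'll lower it gently.

```bash
python3 -m pendant '[[[0,-0.001,0.015,0],[0,-0.002,0.028,0],[0,-0.002,0.036,0],[0,-0.002,0.036,0]]]'
python3 -m pendant '[[[0,0,0.002,0],[0,0,0.004,0],[0,0,0.004,0]]]'
python3 -m pendant '[[[0,0,0.002,0],[0,0,0.004,0],[0,0,0.004,0]]]'
```

```text
t: 6.12
tcp_pos: [0.4072, -0.1476, 0.1353]
orientation: [-2.413, -2.01, 0.001]
contact_force: [-0.5, 0.9, -3.2]
opening: 0.146
finger_force: 40.0
t: 6.5
tcp_pos: [0.4088, -0.1483, 0.133]
orientation: [2.412, 2.009, 0.002]
contact_force: [-1.1, 0.9, 9.5]
opening: 0.149
finger_force: 40.0
t: 6.88
tcp_pos: [0.4093, -0.149, 0.1317]
orientation: [2.409, 2.008, 0.002]
contact_force: [-9.3, 3.8, 45.3]
opening: 0.148
finger_force: 40.0
```

```bash
python3 -m pendant '[[[0,0,-0.005,0],[0,0,-0.005,0],[0,0,-0.005,0]]]'
python3 -m pendant '[[[0,0,0,0],[0,0,0,0],[0,0,0,0],[0,0,0,0]]]' 60 20
python3 -m pendant '[[[0,0,-0.02,0],[0,0,-0.05,0],[0,0,-0.1,0],[0,0,-0.13,0],[0,0,-0.13,0]]]' 0 
python3 - <<'E'
from h import *
im,d,P=grab("wrist","w3"); o=robot.get_obs(); hsv=cv2.cvtColor(im,cv2.COLOR_RGB2HSV)
n=(abs(P[...,0]-.408)<.08)&(abs(P[...,1]+.147)<.08)
Q=P[n&(P[...,2]>.076)&(P[...,2]<.095)];print("lid",cv2.minEnclosingCircle((Q[:,:2]*1000).astype(np.float32)),np.percentile(Q[:,2],[5,50,95]))
print(o["tcp_pos"],np.degrees(toolyaw(o)))
print("to jack above",plan([.506,.290,.26],-109.1))
E
```

```text
t: 7.25
tcp_pos: [0.4072, -0.1477, 0.1323]
orientation: [-2.414, -2.01, 0.001]
contact_force: [-0.7, 0.5, 0.6]
opening: 0.151
finger_force: 39.9
t: 7.75
tcp_pos: [0.4075, -0.1479, 0.1327]
orientation: [2.414, 2.01, -0.0]
contact_force: [0.3, 0.3, 0.3]
opening: 0.564
finger_force: 0.0
t: 8.38
tcp_pos: [0.409, -0.1486, 0.2649]
orientation: [2.41, 2.007, 0.003]
contact_force: [0.3, 0.7, -0.3]
opening: 0.997
finger_force: 0.0
lid ((405.8705749511719, -145.8197021484375), 38.008079528808594) [0.07965062 0.08183211 0.08432523]
[ 0.40790116 -0.14804676  0.26326589] 79.5716099377032
to jack above [0.4486 0.0172 0.0033 0.1513]
```

View pics/w3.png

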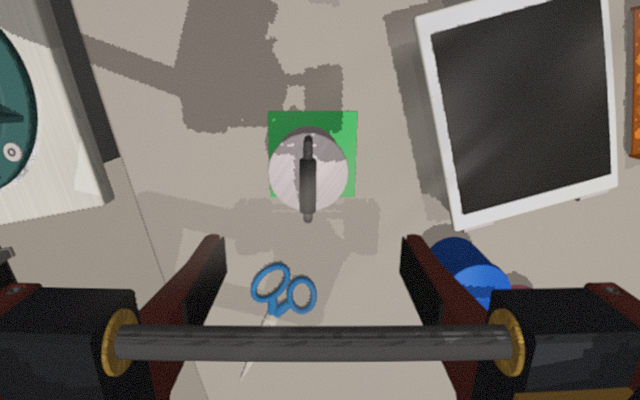

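The canister stands level on the mat, lid at (308,170), and is released. Next, over to the jack.

```bash
python3 -m pendant '[[[0.05,0.002,0,0.02],[0.11,0.004,0,0.05],[0.17,0.006,0,0.08],[0.23,0.01,0,0.11],[0.29,0.012,0,0.151]]]'
python3 -m pendant '[[[0.05,0.008,0,0],[0.1,0.016,0,0],[0.15,0.025,0,0],[0.156,0.025,0,0],[0.156,0.025,0,0]]]'
python3 - <<'E'
from h import *
o=robot.get_obs();print(o["tcp_pos"]);print(plan([.506,.290,.10],70.9))
im,d,P=grab("wrist","w4"); hsv=cv2.cvtColor(im,cv2.COLOR_RGB2HSV)
red=(hsv[...,1]>140)&((hsv[...,0]<8)|(hsv[...,0]>172))&(abs(P[...,0]-.506)<.2)&(abs(P[...,1]-.29)<.2)
for nm,z0,z1 in(("base",.004,.016),("grip",.108,.125)):
    Q=P[red&(P[...,2]>z0)&(P[...,2]<z1)]; print(nm,len(Q),cv2.minAreaRect((Q[:,:2]*1000).astype(np.float32)))
E
```

```text
t: 9.05
tcp_pos: [0.471, 0.137, 0.2608]
orientation: [-2.559, -1.82, 0.004]
contact_force: [1.1, -0.9, 0.7]
opening: 0.999
finger_force: 0.0
t: 9.68
tcp_pos: [0.5452, 0.2741, 0.2606]
orientation: [-2.558, -1.823, 0.006]
contact_force: [0.3, -0.4, 0.3]
opening: 0.998
finger_force: 0.0
[0.54519124 0.27411401 0.26064273]
[ 0.0022 -0.0422  0.1606  0.0012]
base 7587 ((515.4295654296875, 315.0586853027344), (215.2591552734375, 78.40258026123047), 70.9031982421875)
grip 1481 ((525.825927734375, 339.394775390625), (134.469970703125, 35.253204345703125), 69.54010009765625)
```

```bash
python3 -m pendant '[[[0.003,-0.02,0,0],[0.003,-0.042,0.02,0],[0.003,-0.042,0.06,0],[0.003,-0.042,0.06,0],[0.003,-0.042,0.06,0]]]'
python3 -m pendant '[[[0,0,0.03,0],[0,0,0.06,0],[0,0,0.09,0],[0,0,0.1,0],[0,0,0.1,0]]]'
python3 -m pendant '[[[0,0,0,0],[0,0,0,0],[0,0,0,0],[0,0,0,0],[0,0,0,0]]]' 255 50
python3 -m pendant '[[[0,0,0,0],[0,0,0,0],[0,0,0,0]]]'
python3 - <<'E'
from h import *
o=robot.get_obs();print(o["tcp_pos"],np.degrees(toolyaw(o)))
E
```

```text
t: 10.35
tcp_pos: [0.5077, 0.291, 0.2039]
orientation: [2.559, 1.822, 0.002]
contact_force: [-0.2, 0.2, 0.0]
opening: 1.004
finger_force: 0.0
t: 10.98
tcp_pos: [0.5083, 0.2912, 0.1034]
orientation: [2.559, 1.822, 0.001]
contact_force: [-0.1, -0.4, 0.2]
opening: 0.996
finger_force: 0.0
t: 11.6
tcp_pos: [0.5076, 0.2911, 0.1027]
orientation: [2.559, 1.823, -0.0]
contact_force: [0.4, 0.3, 0.5]
opening: 0.475
finger_force: 0.0
t: 11.98
tcp_pos: [0.5075, 0.2911, 0.1026]
orientation: [-2.559, -1.823, 0.001]
contact_force: [-0.7, 0.2, -0.2]
opening: 0.41
finger_force: 50.0
[0.50747301 0.29105717 0.10259733] 70.92652348627473
```

```bash
python3 - <<'E'
from h import *
p0=[.5075,.2911,.1126]
print(plan([.555,.25,.1126],84,pos0=p0,yaw0=70.93)); print(plan([.5875,.1315,.1126],95.8,pos0=[.555,.25,.1126],yaw0=84))
E
```

```text
[-0.0233  0.0583 -0.     -0.2281]
[-0.1145  0.0447 -0.     -0.2059]
```

```bash
python3 -m pendant '[[[0,0,-0.005,0],[0,0,-0.01,0],[-0.01,0.025,-0.01,-0.1],[-0.02,0.05,-0.01,-0.2],[-0.023,0.058,-0.01,-0.228]]]'
python3 -m pendant '[[[-0.03,0.012,0,-0.05],[-0.06,0.024,0,-0.11],[-0.09,0.036,0,-0.17],[-0.1145,0.045,0,-0.206],[-0.1145,0.045,0,-0.206]]]'
python3 -m pendant '[[[0,0,0.003,0],[0,0,0.006,0],[0,0,0.006,0]]]'
python3 - <<'E'
from h import *
im,d,P=grab("scene","s2"); o=robot.get_obs();print(o["tcp_pos"],np.degrees(toolyaw(o)),plan([.5934,.0718,.1066],95.8)); hsv=cv2.cvtColor(im,cv2.COLOR_RGB2HSV)
red=(hsv[...,1]>140)&((hsv[...,0]<8)|(hsv[...,0]>172))&(abs(P[...,0]-.58)<.2)&(abs(P[...,1]-.15)<.2)&(P[...,2]<.03)
Q=P[red]; print(cv2.minAreaRect((Q[:,:2]*1000).astype(np.float32)),np.median(Q[:,2]))
im,d,P=grab("wrist","w5")
cv2.imwrite("pics/v5.png",np.hstack([cv2.resize(cv2.imread("pics/s2.png")[130:270,180:400],(400,255)),cv2.resize(cv2.imread("pics/w5.png"),(400,255))]))
E
```

```text
t: 12.6
tcp_pos: [0.5564, 0.2493, 0.1127]
orientation: [2.334, 2.102, 0.001]
contact_force: [-0.3, -0.4, -6.9]
opening: 0.409
finger_force: 50.0
t: 13.22
tcp_pos: [0.5882, 0.1299, 0.1126]
orientation: [2.109, 2.328, -0.001]
contact_force: [0.0, 0.6, -6.1]
opening: 0.41
finger_force: 50.0
t: 13.6
tcp_pos: [0.587, 0.1325, 0.1062]
orientation: [-2.105, -2.331, 0.001]
contact_force: [0.5, 0.4, -5.8]
opening: 0.404
finger_force: 50.0
[0.58726206 0.13239468 0.10635544] 95.83686692654089 [-0.0609 -0.0001 -0.0002  0.0006]
((580.0770874023438, 152.68443298339844), (78.44122314453125, 216.62034606933594), 4.953154563903809) 0.012935790683743509
```

View pics/v5.png

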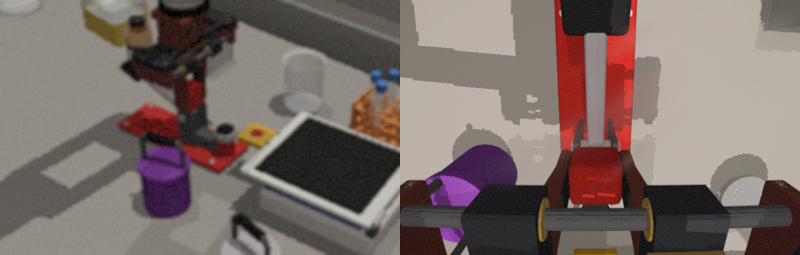

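The left crop shows the jack held in line with the lug, saddle at (225,135) and lug at (258,133). Sliding in.

```bash
python3 -m pendant '[[[-0.012,0,0,0],[-0.024,0,0,0],[-0.036,0,0,0],[-0.048,0,0,0],[-0.061,0,0,0]]]'
python3 -m pendant '[[[0,0,0,0],[0,0,0.002,0],[0,0,0.004,0],[0,0,0.004,0]]]'
python3 - <<'E'
from h import *
o=robot.get_obs();print(o["tcp_pos"],np.degrees(toolyaw(o)))
im,d,P=grab("scene","s3"); grab("side","sd3")
cv2.imwrite("pics/v6.png",np.hstack([cv2.resize(cv2.imread("pics/s3.png")[170:230,270:370],(400,240)),cv2.resize(cv2.imread("pics/sd3.png")[170:230,270:370],(400,240))]))
E
```

```text
t: 14.32
tcp_pos: [0.594, 0.07, 0.1067]
orientation: [2.107, 2.33, -0.0]
contact_force: [0.3, 0.4, -6.6]
opening: 0.404
finger_force: 50.0
t: 14.82
tcp_pos: [0.5938, 0.0715, 0.1027]
orientation: [-2.106, -2.331, 0.0]
contact_force: [-0.9, 0.2, -5.4]
opening: 0.408
finger_force: 50.0
[0.59378726 0.0714847  0.10266738] 95.817842045233
```

View pics/v6.png

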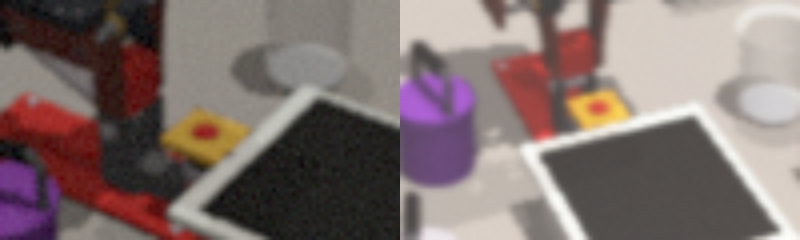

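The saddle is under the lug in both views (disc at left crop (205,130), right crop (598,108)). The jack still hangs slightly, so I'll lower a touch, release, back off and check from above.

```bash
python3 -m pendant '[[[0,0,0.001,0],[0,0,0.001,0]]]'
python3 -m pendant '[[[0,0,0,0],[0,0,0,0],[0,0,0,0],[0,0,0,0],[0,0,0,0]]]' 100 20
python3 -m pendant '[[[0,0,-0.02,0],[0,0,-0.06,0],[0,0,-0.11,0],[0,0,-0.16,0],[0,0,-0.2,0]]]' 0
python3 -m pendant '[[[0.04,0,0,0],[0.04,0,0,0],[0.04,0,0,0]]]'
python3 - <<'E'
from h import *
im,d,P=grab("wrist","w6"); o=robot.get_obs();print(o["tcp_pos"]); hsv=cv2.cvtColor(im,cv2.COLOR_RGB2HSV)
red=(hsv[...,1]>140)&((hsv[...,0]<8)|(hsv[...,0]>172))&(abs(P[...,0]-.59)<.1)&(P[...,1]>-.05)&(P[...,1]<.3)
for nm,z0,z1 in(("base",.003,.017),("grip",.110,.125),("disc",.07,.088)):
    Q=P[red&(P[...,2]>z0)&(P[...,2]<z1)]; print(nm,len(Q),cv2.minAreaRect((Q[:,:2]*1000).astype(np.float32)),Q.mean(0))
blk=(hsv[...,2]<60)&(abs(P[...,0]-.585)<.06)&(abs(P[...,1]-.185)<.06)&(P[...,2]>.09)&(P[...,2]<.125)
Q=P[blk]; print("pad",len(Q),cv2.minAreaRect((Q[:,:2]*1000).astype(np.float32)),Q.mean(0))
E
```

```text
t: 15.18
tcp_pos: [0.5938, 0.0714, 0.1026]
orientation: [-2.106, -2.331, -0.001]
contact_force: [-3.9, 2.1, 5.8]
opening: 0.405
finger_force: 50.0
t: 15.8
tcp_pos: [0.5939, 0.071, 0.1016]
orientation: [2.106, 2.331, -0.0]
contact_force: [0.6, -0.1, -0.1]
opening: 0.611
finger_force: 0.0
t: 16.42
tcp_pos: [0.5941, 0.0711, 0.3039]
orientation: [2.106, 2.33, 0.002]
contact_force: [0.8, -0.2, -0.7]
opening: 1.001
finger_force: 0.0
t: 16.8
tcp_pos: [0.5895, 0.1106, 0.3012]
orientation: [-2.106, -2.331, 0.002]
contact_force: [-0.2, 0.2, -0.4]
opening: 1.0
finger_force: 0.0
[0.58953484 0.11027402 0.30106775]
base 5437 ((591.313232421875, 96.57795715332031), (78.3348159790039, 214.7445831298828), 5.971709728240967) [0.59048157 0.10448376 0.00928566]
grip 1030 ((586.9119873046875, 128.35464477539062), (35.663021087646484, 145.08071899414062), 6.628862380981445) [0.59301132 0.07417198 0.11381026]
disc 187 ((602.4417724609375, 16.204309463500977), (37.14863967895508, 17.80887794494629), 75.1714096069336) [0.60015059 0.00721967 0.07794099]
pad 1559 ((582.430908203125, 182.8204345703125), (38.31047439575195, 37.14678955078125), 6.023141860961914) [0.58079843 0.18263181 0.10982011]
```

View pics/w6.png

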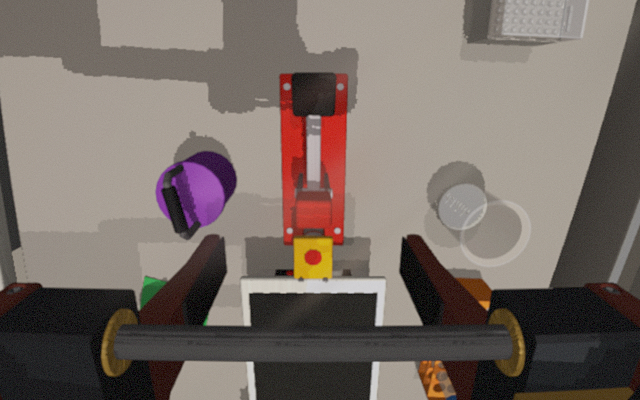

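From above, the jack is aligned with the lug: disc (313,257), tower (313,210), pad (314,93). The measured saddle is (600.8, 6.1) mm against the mark at about (600, 6.5), so it's centred. Next, press the pad with the gripper closed.

```bash
python3 - <<'E'
from h import *
print(plan([.582,.184,.145],95.8))
E
python3 -m pendant '[[[0.03,0,0,0],[0.06,0,0,0],[0.074,0,0.03,0],[0.074,0,0.08,0],[0.074,0,0.1,0]]]' 255 20
python3 -m pendant '[[[0,0,0,0],[0,0,0,0],[0,0,0,0],[0,0,0,0],[0,0,0,0]]]'
python3 - <<'E'
from h import *
print(plan([.582,.184,.135],95.8))
E
```

```text
[ 7.410e-02 -1.000e-04  1.561e-01 -2.000e-04]
t: 17.48
tcp_pos: [0.5805, 0.1834, 0.1982]
orientation: [-2.105, -2.328, 0.007]
contact_force: [-0.7, 0.4, 1.0]
opening: 0.47
finger_force: 0.0
t: 18.1
tcp_pos: [0.5826, 0.1845, 0.2022]
orientation: [2.106, 2.33, 0.001]
contact_force: [-0.4, 0.7, 0.6]
opening: 0.007
finger_force: 0.0
[-0.0004 -0.0006  0.0672 -0.0003]
```

```bash
python3 -m pendant '[[[0,0,0.025,0],[0,0,0.05,0],[0,0,0.064,0],[0,0,0.068,0],[0,0,0.072,0]]]'
python3 -m pendant '[[[0.001,0,0.006,0],[0.003,0,0.012,0],[0.004,0,0.018,0],[0.005,0,0.024,0],[0.006,0,0.03,0]]]'
python3 -m pendant '[[[0,0,0.006,0],[0,0,0.012,0],[0,0,0.018,0],[0,0,0.024,0],[0,0,0.028,0]]]'
python3 -m pendant '[[[0,0,0.002,0],[0,0,0.004,0],[0,0,0.004,0],[0,0,0.004,0]]]'
```

```text
t: 18.73
tcp_pos: [0.5828, 0.1847, 0.1303]
orientation: [2.106, 2.33, 0.001]
contact_force: [-0.1, -0.1, 2.8]
opening: 0.004
finger_force: 0.9
t: 19.35
tcp_pos: [0.5825, 0.1914, 0.1]
orientation: [2.106, 2.33, 0.003]
contact_force: [-1.2, 2.4, 7.1]
opening: 0.006
finger_force: 3.1
t: 19.98
tcp_pos: [0.5825, 0.1916, 0.0722]
orientation: [2.106, 2.33, 0.004]
contact_force: [-1.0, 3.6, 8.0]
opening: 0.002
finger_force: 4.2
t: 20.48
tcp_pos: [0.5825, 0.1913, 0.0684]
orientation: [2.106, 2.33, 0.003]
contact_force: [-0.8, 3.2, 8.9]
opening: 0.003
finger_force: 4.2
```

```bash
python3 -m pendant '[[[0,0,0.001,0],[0,0,0.002,0],[0,0,0.002,0]]]'
python3 -m pendant '[[[0,0,0.001,0],[0,0,0.0015,0],[0,0,0.0015,0]]]'
```

```text
t: 20.85
tcp_pos: [0.5826, 0.191, 0.0664]
orientation: [2.106, 2.33, 0.003]
contact_force: [-0.8, 1.4, 8.5]
opening: 0.007
finger_force: 4.3
t: 21.22
tcp_pos: [0.5827, 0.1909, 0.0654]
orientation: [2.106, 2.33, 0.003]
contact_force: [-1.2, 2.1, 12.9]
opening: 0.004
finger_force: 6.3
```

```bash
python3 -m pendant '[[[0,0,0.0007,0],[0,0,0.0007,0],[0,0,0.0007,0]]]'
python3 - <<'E'
from h import *
o=robot.get_obs();print(o["contact_force"],o["tcp_pos"])
im,d,P=grab("scene","s4"); P0=np.load("s3.npz")["P"]
hsv=cv2.cvtColor(im,cv2.COLOR_RGB2HSV)
for n,I,Q in(("before",np.load("s3.npz")["im"],P0),("after",im,P)):
    h=cv2.cvtColor(I,cv2.COLOR_RGB2HSV); m=cv2.inRange(h,(18,120,80),(35,255,255))>0
    m&=(abs(Q[...,0]-.6)<.04)&(abs(Q[...,1])<.05); print(n,m.sum(),np.median(Q[m],0))
    m=(h[...,2]<60)&(abs(Q[...,0]-.61)<.06)&(abs(Q[...,1]+.12)<.07)&(Q[...,2]>.07)&(Q[...,2]<.12); A=np.c_[Q[m][:,:2],np.ones(m.sum())]; s=np.linalg.lstsq(A,Q[m][:,2],rcond=None)[0]; print("deck slope",s)
cv2.imwrite("pics/v7.png",cv2.resize(cv2.imread("pics/s4.png")[130:330,180:460],None,fx=2.5,fy=2.5))
E
```

```text
t: 21.6
tcp_pos: [0.5827, 0.1909, 0.0652]
orientation: [2.105, 2.33, 0.003]
contact_force: [-3.4, 0.4, 15.9]
opening: 0.002
finger_force: 8.0
[-3.4332562   0.38673796 15.8575293 ] [0.58265698 0.19090142 0.06518392]
before 145 [ 5.91812591e-01 -1.83148187e-04  7.69146519e-02]
deck slope [ 0.00102552 -0.00144571  0.08194512]
after 161 [ 0.59149557 -0.00147599  0.10203329]
deck slope [-0.00943548  0.10865652  0.1132214 ]
```

View pics/v7.png

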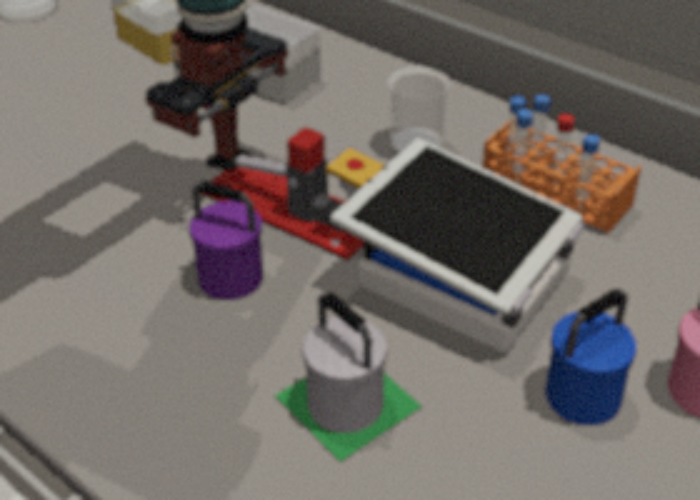

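The deck is raised by about 0.10 rad, the handle is on its stop at 16 N, and the canister stands on the mat at crop (345,370). Handing in.

```bash
python3 -c "
from rig import robot
print(robot.hand_in())"
```

```text
the job is handed in; nothing more can be done
None
```

The job is handed in: the steel canister stands upright on the green mat, the jack's saddle is within about 2 mm of the red mark, and the gripper is holding the handle on its stop with the deck raised about 0.10 rad; setting the canister down briefly pressed it onto the mat with about 45 N at the wrist before I backed off.

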